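Strip the bookbinding drill jig and press the book

TASK

The pocket book on the drill jig is pierced: clear the jig. Lift the aluminium guide plate straight up off its two dowels, keeping it level, and lay it flat in the long narrow rest; put the book flat in the press tray between its corner stops and stand the brass weight upright on the middle of the book. Lay the awl in its own rest with the spike out through the notch.

Things in the scene. Friction and masses are not known exactly. Their poses are not given: they have to be found in the camera images.
- jig: Drill jig, fixed: plywood board 90 x 186 x 12 mm, long side along y, origin at the centre of its underside. Two upright 8 mm steel dowels at x = -12, y = +-72 mm, tips 45 mm above the desk, each in a 16 mm brass boss whose top is 24.5 mm above the desk. Two small dark spine stops at x = -32.5, y = +-44 mm rise 9 mm above the board.
- guide_plate: Aluminium guide plate 36 x 168 x 8 mm, 0.2 kg, long side along y, origin at the centre of its underside, z up. Starts with its two 9.2 mm holes over the jig's dowels (they show 12.5 mm above it), resting on the bosses, over the book's spine. In its middle a dark wooden grip bar 14 mm wide (x), 70 mm long (y), 24 to 38 mm above the underside, on two posts: pinch it across x.
- book: Pocket book, stiff kraft-brown covers, dark blue spine strip along -x; 60 (x) x 116 (y) x 12 mm, 0.12 kg, origin at the centre of its underside. Starts flat on the jig's board (12 mm above the desk), spine strip under the guide plate; once the plate is off, its long sides are free in the middle for fingers.
- weight: Brass press weight, 0.5 kg: round base 50 mm in diameter and 30 mm high with a knob 20 mm in diameter from 32 to 60 mm height. Origin at the centre of its underside, z up; stands on the desk.
- awl: Awl lying on the desk: dark wooden octagonal handle, 22 mm across flats, 68 mm long, origin on the handle's axis at the middle of its length (so 11 mm above what it lies on), handle along its x; brass ferrule and thin steel spike towards +x. At the start its z is up.
- awl_tip (a point): Point of the awl's spike, on the awl's axis 87 mm in front (+x) of its origin.
- plate_rest: Rest for the guide plate, fixed: long narrow wooden tray 62 x 194 mm, long side along y, origin at the centre of its underside. Floor 6 mm above the desk, recess 48 x 180 mm inside an unbroken rim whose top is 13 mm above the desk. Plate goes in either way round.
- press_tray: Press tray for the book, fixed: wooden board 92 x 148 mm, long side along y, origin at the centre of its underside. Floor 8 mm above the desk; four L-shaped corner stops, tops 18 mm above the desk, leave 72 x 128 mm between them; the middle 100 mm of the long sides is open. Book goes in either way round.
- awl_rest: Rest for the awl, fixed: small wooden trough 96 (x) x 46 (y) mm, origin at the centre of its underside. Floor 8 mm above the desk, inside 82 x 33 mm; walls 17 mm above the desk, with 52 mm gaps in the middle of both long sides for fingers, a closed end at -x and a 20 mm notch for the spike at +x. The handle lies in the middle, along x.

How it is judged (in metres and radians):
At the end, for the whole second after the job is handed in: Plate flat on the floor of its rest (within 12 mm, 0.12 rad); book flat on the press tray floor (14 mm, 0.2 rad); weight upright on the book within 15 mm of its middle; awl handle down in its rest (14 mm), spike out through the notch; all released and at rest (horizontal distance between guide_plate and plate_rest below 0.012 m and z of guide_plate in the frame of plate_rest below 0.009 m and angle between each of guide_plate, book, weight's own z axis and vertical below 0.06 rad and angle between the y axis of guide_plate and the y axis of plate_rest, either way round below 0.12 rad and horizontal distance between book and press_tray below 0.014 m and z of book in the frame of press_tray below 0.011 m and angle between the y axis of book and the y axis of press_tray, either way round below 0.2 rad and horizontal distance between weight and book below 0.015 m and z of weight in the frame of book between 0.009 and 0.015 m and horizontal distance between awl and awl_rest below 0.014 m and z of awl in the frame of awl_rest below 0.023 m and x of awl_tip in the frame of awl_rest above 0.06 m and height (world z) of awl_tip between 0.012 and 0.026 m and linear speed of each of guide_plate, book, weight, awl below 0.01 m/s); the robot touches nothing.
It fails at once if the guide plate is tipped more than about 17 degrees (angle between guide_plate's own z axis and vertical above 0.3 rad).
It also fails if it takes over 128 s, if anything falls off the work surface, if the arm or the gripper's body presses on something with over 40 N, if the wrist force passes 120 N, or if a joint passes its speed limit or range.

ROBOT

A 6-joint arm with a two-finger parallel gripper is mounted at the origin on a cart in front of the work surface, level with it; the furniture and walls round the work are solid. World frame = base frame: x ahead of the robot, y to its left, z up, the work surface at z = 0. Lengths are in m, angles in degrees, forces in N, time in s.
With the tool pointing down it reaches from about 0.375 to 0.75 m from the base axis. Payload 9 kg.
Tool frame: the origin (TCP) lies where the fingers leave the gripper's body, on its centre line; the fingertips stand 73 mm ahead of it and the grasp point (between the pads) lies 54 mm ahead of it (robot.tip_reach is the distance from the TCP to the fingertips, in m); z points along the fingers, y is the line along which they close (so a half turn about z gives the same grasp; the last joint's range is limited). The gripper opens to 85 mm and grips with 20 to 120 N. Pads are 22 mm wide; open, the fingers measure 114 mm over their backs; the gripper's body (76 mm by 85 mm) begins 54 mm behind the grasp point. The pads swing forward as they close: fully open they stand 13 mm farther back than shut.
Start: joints at [30.728, 5.964, 5.575, 89.605, 0, 77.527], TCP at [0.437, 0.411, 0.304] pointing down, gripper open.
Joint ranges: [-171.21, 171.21], [-48.23, 106.86], [-62.78, 66.21], [-105.2, 120.99], [-86.42, 89.51], [-180, 180]. Speed limits (degrees/s): [127.2, 127.2, 147.25, 180, 180, 180].

INTERFACE

Orientations are given as [roll, pitch, yaw] about the fixed x, y, z axes, in that order (R = Rz(yaw) Ry(pitch) Rx(roll)).
In Python, from plant import robot gives the robot as it stands. Calls block until the motion is done:
- robot.move_pose(position, orientation): joint-space move of the TCP to a pose.
- robot.line_to(position, vel=0.15, rotation=None, guard=None): straight line of the TCP; rotation=None keeps the orientation; vel is the mean speed in m/s. With guard (N) it stops when the force on the tool has changed by that much, and returns True; else False.
- robot.goto_joints(angles): joint-space move.
- robot.set_gripper(opening): finger opening in m; the grip force is fixed at half the most; returns when the fingers have stopped.
- robot.pause(seconds).
- robot.ik(position, orientation): joint angles nearest the present ones, or None.
- robot.observe(): the state.
- robot.grab_frame(name): name is "scene" or "top" or "wrist"; returns the picture (400x640x3 uint8, blue, green, red); there is no depth.
- robot.get_calibration(name): a dict with "vertical_fov" (degrees; the focal length in pixels is half the picture's height over the tangent of half this angle, whatever the lens; pixels are square), "cx", "cy" (the principal point, pixels), "rvec" (rotation vector, rad) and "tvec" (3), from world to camera coordinates, as OpenCV has them. Camera axes: x right, y down, z forward; pixel columns grow to the right and rows downward; lengths in m; the calibration is good to about 2 mm. The wrist camera is an equidistant fisheye: a pixel r from the principal point sees the ray r / f radians off the axis. A picture is of the moment at which its call begins: read the wrist's pose just before it. get_calibration takes no time and is no camera call; for the wrist camera it gives the pose at the moment of the call.
A pose or a line that the arm cannot do raises robot.IKError and nothing moves.
- robot.job_done(): hands the job in; it is judged then, once.
The state is a dict: "time": time; "q": joint angles; "qvel": joint speeds; "joint_torque": joint torques, N m; "tool_pos": TCP position; "tcp_rot": TCP orientation; "ft_force": force on the tool from outside, world axes, zero at the start; "torque": the same for the moment, N m; "gripper_width": finger opening in m; "gripper_force": force on a finger pad.
Only numpy, scipy, OpenCV 4.12 (cv2) and the standard library are available. Lean on these libraries where they do the work, as an engineer would, in place of code of your own. Each camera call takes 0.05 s, during which the arm holds its last target. There are 200 camera calls.

## Working session

There is one attempt and no reset: what is moved stays moved. The work goes in short steps, each a Python script; the robot and the scene stay as the last script left them, time stands still between calls to the robot, and variables do not carry over. Pictures are saved under pics/ and viewed, at most 14 in all, crops included, and the job is handed in when it is done.

```bash
mkdir -p pics; ls
python3 - <<'E'
from plant import robot
import cv2
for n in ("scene","top"):
    cv2.imwrite(f"pics/{n}0.png",robot.grab_frame(n)); print(n,robot.get_calibration(n))
s=robot.observe(); print(s); print(robot.get_calibration("wrist"),robot.tip_reach)
E
```

```text
pics
scene {'vertical_fov': 44.81069346299675, 'cx': 318.63827227228575, 'cy': 199.74623919013416, 'rvec': array([ 2.19780021, -0.62849259,  0.27915405]), 'tvec': array([-0.50923869,  0.23805547,  0.92778895])}
top {'vertical_fov': 46.643086853876724, 'cx': 327.0058071546081, 'cy': 195.58875800070365, 'rvec': array([ 2.1718417 , -2.1411808 ,  0.13170366]), 'tvec': array([-0.05016781,  0.58256708,  0.86822436])}
{'time': 0.1, 'q': array([ 3.07283721e+01,  5.99665040e+00,  5.53344495e+00,  8.96049262e+01,
       -1.19106892e-03,  7.75275895e+01]), 'qvel': array([ 0.03753564, -0.03777529,  0.12612095, -0.07457034, -0.08564427,
       -0.01696633]), 'joint_torque': array([ 7.01208410e-03, -5.58208752e+01,  5.04719496e+01,  1.30555293e-02,
       -2.55822397e-04,  1.03135829e-05]), 'tool_pos': array([0.43718537, 0.41063691, 0.30320372]), 'tcp_rot': array([-1.79933219e+02, -1.35513974e-02,  1.33200775e+02]), 'ft_force': array([-0.18573182, -1.03620851,  0.58185857]), 'torque': array([ 0.01064778,  0.02798631, -0.01176754]), 'gripper_force': 0.0, 'gripper_width': 0.08511540627964496}
{'vertical_fov': 65.70646984690485, 'cx': 317.98314315850524, 'cy': 198.2138069600052, 'rvec': array([-2.6828522 , -1.0612213 , -0.14187794]), 'tvec': array([-0.59911605, -0.03399199,  0.38027648])} 0.0726
```

View pics/scene0.png

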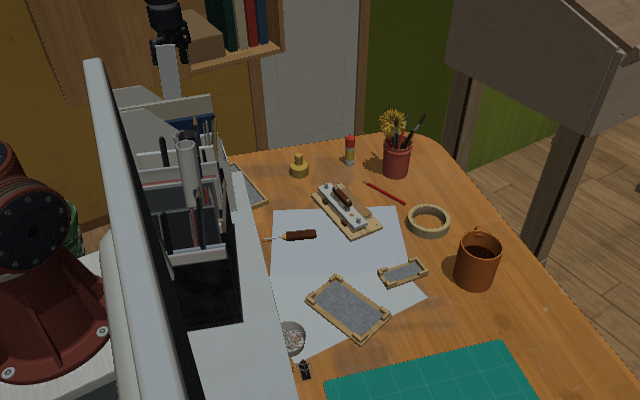

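View pics/top0.png

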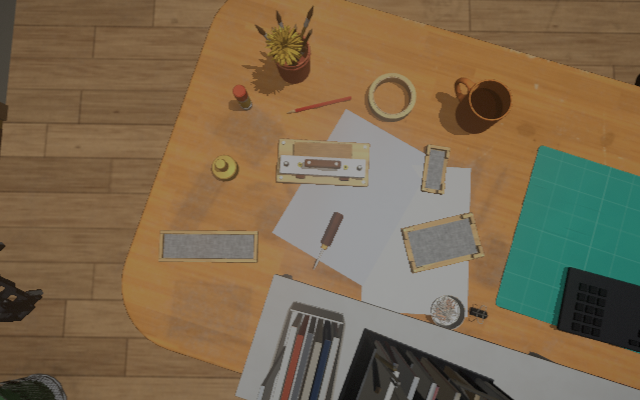

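The scene and top views show everything. In the top view: jig at (323,163), weight (225,168), awl handle (332,228), plate rest (209,246), press tray (442,242), awl rest (434,170). A tall organiser stands on the robot's side, from about (290,280) to the right and down. Next I'll write helpers and measure its obstacle height and the objects' positions across both views.

```bash
cat > h.py <<'E'
import numpy as np, cv2
from plant import robot
from scipy.spatial.transform import Rotation as R
def cam(n):
    c=robot.get_calibration(n); f=200/np.tan(np.radians(c["vertical_fov"])/2)
    return f,c["cx"],c["cy"],cv2.Rodrigues(np.array(c["rvec"]))[0],np.array(c["tvec"])
def ray(C,uv,fish=False):
    f,cx,cy,Rm,t=C; d=np.array([uv[0]-cx,uv[1]-cy])
    if fish:
        r=np.hypot(*d); th=r/f; v=np.r_[d/max(r,1e-9)*np.sin(th),np.cos(th)]
    else: v=np.r_[d/f,1]
    v=Rm.T@v; return -Rm.T@t, v/np.linalg.norm(v)
def onplane(C,uv,z,fish=False):
    o,v=ray(C,uv,fish); return o+v*(z-o[2])/v[2]
def tri(rays):
    A=np.zeros((3,3));b=np.zeros(3)
    for o,v in rays:
        P=np.eye(3)-np.outer(v,v);A+=P;b+=P@o
    p=np.linalg.solve(A,b); res=[np.linalg.norm((np.eye(3)-np.outer(v,v))@(p-o)) for o,v in rays]
    return p,max(res)
E
python3 - <<'E'
from h import *
T=cam("top");S=cam("scene")
print("campos",-T[3].T@T[4],-S[3].T@S[4])
for n,uv,z in [("jig",(323,162),.012),("weight knob",(222,166),.06),("awl",(332,228),.011),("prest",(209,246),.006),("ptray",(442,242),.008),("arest",(434,170),.008),("shelfcorner",(276,276),0),("shelfR",(540,355),0)]:
    print(n,onplane(T,uv,z).round(3))
for n,a,b in [("weight knob",(222,164),(298,156)),("binder back-left top?",(276,276),(228,97)),("mug top",(490,98),(482,242)),("ptray c",(442,242),(347,306)),("pencilcup",(285,45),(392,122))]:
    p,r=tri([ray(T,a),ray(S,b)]);print(n,p.round(3),r.round(4))
a=cv2.imread("pics/top0.png");b=cv2.imread("pics/scene0.png")
cv2.imwrite("pics/topc.png",cv2.resize(a[125:285,150:350],None,fx=4,fy=4,interpolation=2)[:600])
cv2.imwrite("pics/scc.png",cv2.resize(b[40:340,80:440],None,fx=2,fy=2,interpolation=2))
E
```

```text
campos [ 0.47149574 -0.04438166  0.93350779] [ 0.14804688 -0.74504676  0.77445091]
jig [ 0.654 -0.033  0.012]
weight knob [0.634 0.16  0.06 ]
awl [ 0.522 -0.053  0.011]
prest [0.483 0.191 0.006]
ptray [ 0.497 -0.271  0.008]
arest [ 0.642 -0.258  0.008]
shelfcorner [0.425 0.057 0.   ]
shelfR [ 0.281 -0.46   0.   ]
weight knob [0.638 0.161 0.057] 0.0015
binder back-left top? [0.433 0.023 0.346] 0.0101
mug top [ 0.761 -0.341  0.104] 0.0
ptray c [ 0.497 -0.271  0.011] 0.0004
pencilcup [0.832 0.036 0.158] 0.0008
```

View pics/scc.png

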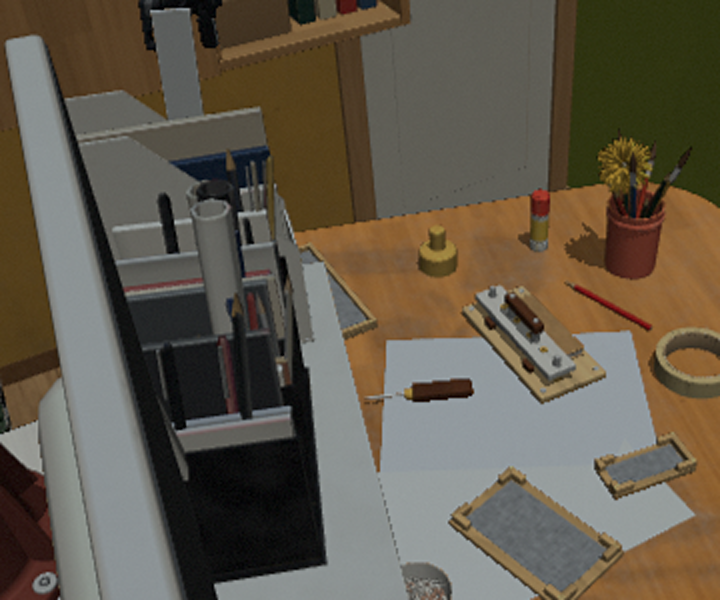

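The crop shows a white riser with a magazine organiser on it, and a tall panel (monitor) nearer the robot. Both lie between the base and the work. I'll bound their heights before moving.

Run:
```python
from h import *
T=cam("top");S=cam("scene")
def two(n,a,b):
    p,r=tri([ray(T,a),ray(S,b)]);print(n,p.round(3),r.round(4))
two("riser corner",(276,276),(234,171))
two("white roll top",(301,307),(186,144))
two("white roll2",(340,312),(186,144))
for z in (0,.2,.4,.5): print("row400",z,onplane(T,(330,400),z).round(3),onplane(T,(240,398),z).round(3))
for uv in [(90,60),(100,60),(150,200),(210,330),(245,400)]:
    o,v=ray(S,uv)
    print(uv,[ (o+v*(x-o[0])/v[0]).round(3).tolist() for x in (.1,.15,.2,.25)])
# kinematics: feasibility
for p in [(.65,-.03,.15),(.65,-.03,.3),(.65,-.03,.4),(.5,-.27,.3),(.5,-.27,.2),(.5,-.27,.12),(.64,-.26,.12),(.52,-.05,.1),(.48,.19,.1),(.48,.19,.3)]:
    q=robot.ik(p,[180,0,90]); print(p,None if q is None else np.round(q,1))
cv2.imwrite("pics/w0.png",robot.grab_frame("wrist"))
a=cv2.imread("pics/top0.png");
cv2.imwrite("pics/topc.png",cv2.resize(a[200:400,230:500],None,fx=2.9,fy=2.9,interpolation=2))
```

```text
riser corner [0.427 0.042 0.168] 0.0075
white roll top [0.362 0.002 0.282] 0.0373
white roll2 [ 0.355 -0.049  0.315] 0.0423
row400 0 [ 0.192 -0.053  0.   ] [0.193 0.12  0.   ]
row400 0.2 [ 0.252 -0.051  0.2  ] [0.253 0.085 0.2  ]
row400 0.4 [ 0.312 -0.049  0.4  ] [0.312 0.05  0.4  ]
row400 0.5 [ 0.342 -0.048  0.5  ] [0.342 0.032 0.5  ]
(90, 60) [[0.1, -1.286, 0.988], [0.15, -0.723, 0.766], [0.2, -0.16, 0.543], [0.25, 0.403, 0.32]]
(100, 60) [[0.1, -1.196, 0.955], [0.15, -0.727, 0.767], [0.2, -0.257, 0.579], [0.25, 0.212, 0.392]]
(150, 200) [[0.1, -1.147, 1.083], [0.15, -0.729, 0.762], [0.2, -0.31, 0.441], [0.25, 0.109, 0.121]]
(210, 330) [[0.1, -1.011, 1.135], [0.15, -0.734, 0.76], [0.2, -0.457, 0.385], [0.25, -0.18, 0.01]]
(245, 400) [[0.1, -0.942, 1.144], [0.15, -0.737, 0.759], [0.2, -0.533, 0.375], [0.25, -0.328, -0.009]]
(0.65, -0.03, 0.15) [-14.1  16.3   1.1  74.8   0.   75.9]
(0.65, -0.03, 0.3) [-14.1  15.   15.2  90.2   0.   75.9]
(0.65, -0.03, 0.4) [-14.1  18.5  29.9 101.4   0.   75.9]
(0.5, -0.27, 0.3) [-41.6   0.4  -0.6  89.    0.   48.4]
(0.5, -0.27, 0.2) [-41.6   0.8 -10.6  78.6   0.   48.4]
(0.5, -0.27, 0.12) [-41.6   3.4 -16.4  70.2   0.   48.4]
(0.64, -0.26, 0.12) [-32.9  24.2   7.5  73.3   0.   57.1]
(0.52, -0.05, 0.1) [-19.9  -3.7 -25.6  68.1   0.   70.1]
(0.48, 0.19, 0.1) [  7.1  -4.8 -26.6  68.1   0.   97.1]
(0.48, 0.19, 0.3) [ 7.1 -8.7 -9.3 89.4  0.  97.1]
```

View pics/w0.png

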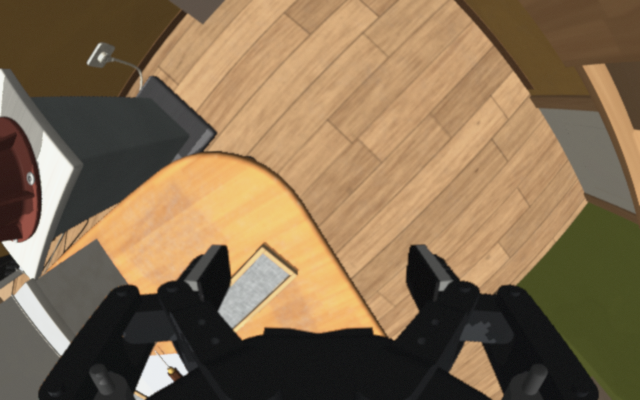

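View pics/topc.png

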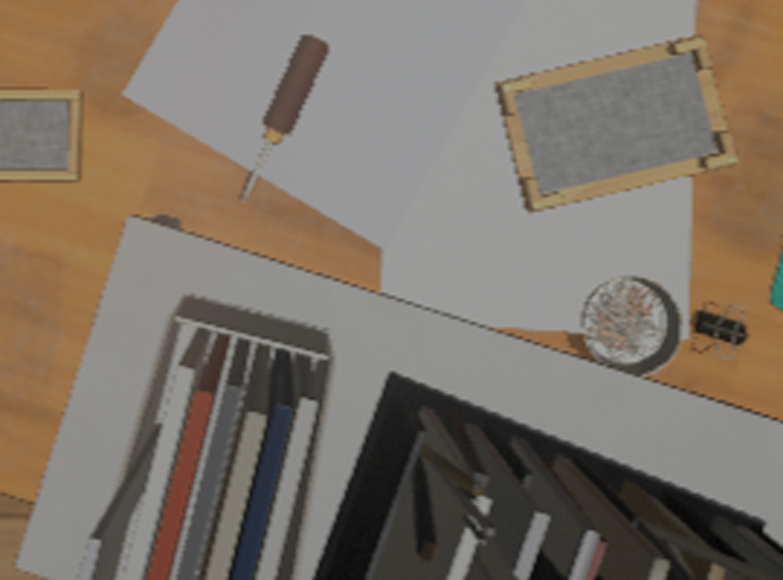

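Run:
```python
from h import *
from scipy.optimize import least_squares
D=[]
for x in (.5,.6,.68):
  for z in (.12,.3,.4):
    for ph in (0,20,-20):
      # target radial along base plane unknown offset; tilt about closing axis in plane: use y so arm plane ~ x
      q=robot.ik([x,.13,z],[180,ph,0])
      if q is not None and abs(q[4])<3: D.append((x,z,ph,*q))
D=np.array(D);print(len(D),D[:3].round(1))
r=np.radians
def f(p):
    h,L1,L2,Lt,a0,s=p
    e=r(D[:,5]-D[:,4]); t=r(D[:,2])*s
    X=a0+L1*np.sin(r(D[:,4]))+L2*np.cos(e)+Lt*np.sin(t)
    Z=h+L1*np.cos(r(D[:,4]))+L2*np.sin(e)-Lt*np.cos(t)
    return np.r_[X-D[:,0],Z-D[:,1]]
for s in (1,-1):
    o=least_squares(f,[.3,.34,.55,.2,0,s]);print(o.x.round(3),abs(o.fun).max())
S=cam("scene");W=cam("wrist")
def wp(p):
    f,cx,cy,Rm,t=W;c=Rm@p+t;th=np.arctan2(np.hypot(c[0],c[1]),c[2]);return (np.array([cx,cy])+f*th*c[:2]/np.hypot(c[0],c[1])).round()
for uv in [(90,60),(103,60)]:
    o,v=ray(S,uv)
    for x in np.arange(.18,.26,.01):
        p=o+v*(x-o[0])/v[0];print(uv,p.round(3),wp(p))
```

```text
24 [[ 5.000e-01  1.000e-01  0.000e+00  0.000e+00 -5.700e+00 -2.540e+01
   7.030e+01  0.000e+00 -1.800e+02]
 [ 5.000e-01  1.000e-01  2.000e+01  0.000e+00  1.650e+01 -4.300e+00
   8.930e+01  0.000e+00 -1.800e+02]
 [ 5.000e-01  1.000e-01 -2.000e+01  1.000e-01 -2.920e+01 -4.690e+01
   5.240e+01 -0.000e+00 -1.799e+02]]
[-1.036933e+03  3.350000e-01  5.450000e-01 -1.036919e+03  9.000000e-03
  0.000000e+00] 0.016958595041051017
[ 0.338  0.339  0.55   0.369  0.003 -1.003] 0.014752415564382781
(90, 60) [ 0.18  -0.385  0.632] [-111.  505.]
(90, 60) [ 0.19  -0.273  0.588] [-116.  493.]
(90, 60) [ 0.2   -0.16   0.543] [-123.  476.]
(90, 60) [ 0.21  -0.047  0.499] [-131.  452.]
(90, 60) [0.22  0.065 0.454] [-141.  415.]
(90, 60) [0.23  0.178 0.409] [-151.  353.]
(90, 60) [0.24  0.29  0.365] [-146.  235.]
(90, 60) [0.25  0.403 0.32 ] [-56.  23.]
(90, 60) [0.26  0.515 0.276] [ 184. -153.]
(103, 60) [ 0.18  -0.459  0.66 ] [-105.  514.]
(103, 60) [ 0.19  -0.37   0.624] [-108.  507.]
(103, 60) [ 0.2   -0.281  0.588] [-111.  498.]
(103, 60) [ 0.21  -0.191  0.552] [-114.  488.]
(103, 60) [ 0.22  -0.102  0.516] [-118.  473.]
(103, 60) [ 0.23  -0.012  0.481] [-123.  454.]
(103, 60) [0.24  0.077 0.445] [-129.  425.]
(103, 60) [0.25  0.166 0.409] [-133.  382.]
(103, 60) [0.26  0.256 0.373] [-132.  308.]
```

Kinematics: the elbow is at z≈0.68 and the wrist is 0.37 above the TCP, so the forearm clears the panel and files in high transit. Now moving to measure with the wrist camera.

Run:
```python
from h import *
import pickle
out={}
robot.set_gripper(.085)
for n,p,yaw in [("A",(.57,.05,.33),90),("B",(.57,-.10,.33),90),("C",(.57,-.10,.33),-90),("D",(.57,.0,.33),-90)]:
    robot.move_pose(p,[180,0,yaw]); robot.pause(.3)
    C=cam("wrist"); im=robot.grab_frame("wrist"); out[n]=(C,im); cv2.imwrite(f"pics/{n}.png",im)
    s=robot.observe();print(n,s["time"],s["tool_pos"].round(4),(-C[3].T@C[4]).round(3),s["q"].round(1))
pickle.dump(out,open("w.pkl","wb"))
m=np.vstack([out[k][1] for k in "BD"]);cv2.imwrite("pics/m1.png",cv2.resize(m,None,fx=.75,fy=.75,interpolation=3))
```

```text
A 2.15 [0.57   0.0505 0.33  ] [0.569 0.119 0.401] [-8.   1.5  3.7 92.1  0.  81.9]
B 3.15 [ 0.5701 -0.0992  0.3301] [ 0.57  -0.031  0.401] [-22.8   2.6   4.8  92.2   0.   67.1]
C 6.15 [ 0.57 -0.1   0.33] [ 0.57  -0.167  0.401] [ -22.9    2.7    4.8   92.2   -0.  -112.9]
D 6.9833 [ 0.57   -0.0008  0.3299] [ 0.57  -0.068  0.401] [ -13.2    1.1    3.3   92.1   -0.  -103.1]
```

View pics/m1.png

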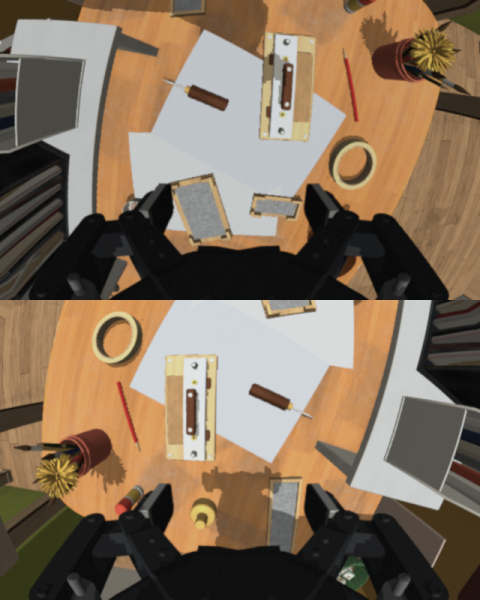

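The montage shows all the objects in both directions (B, upper half: tray (200,208), awl rest (276,205), bar (287,87), awl (200,93); D, lower half: bar (190,410), weight (203,513), plate rest (285,510)). Next I'll extract colours and contours.

```bash
cat >> h.py <<'E'
def proj(C,p,fish):
    f,cx,cy,Rm,t=C;c=Rm@np.asarray(p)+t;n=np.hypot(c[0],c[1])
    k=np.arctan2(n,c[2])/n if fish else 1/c[2]
    return np.array([cx,cy])+f*k*c[:2]
EXP={"bar":(.649,-.033,.0625),"weight":(.638,.161,.06),"awl":(.522,-.053,.022),"prest":(.483,.191,.006),"ptray":(.497,-.271,.008),"arest":(.642,-.258,.008)}
def mask(n,im):
    h=cv2.cvtColor(im,cv2.COLOR_BGR2HSV);H,Sa,V=[h[...,i].astype(int) for i in range(3)]
    if n in("bar","awl"): m=((H<12)|(H>170))&(Sa>70)&(V<120)
    elif n=="weight": m=(H>19)&(H<35)&(Sa>110)
    elif n=="plate": m=(Sa<40)&(V>150)
    else: m=(Sa<45)&(V>70)&(V<165)
    return m.astype(np.uint8)*255
def blob(n,C,im,fish,exp=None,rad=75):
    u=proj(C,EXP[n] if exp is None else exp,fish); m=mask(n,im); roi=np.zeros_like(m); cv2.circle(roi,tuple(int(v) for v in u),rad,255,-1); m&=roi
    m=cv2.morphologyEx(m,cv2.MORPH_OPEN,np.ones((3,3)))
    cs,_=cv2.findContours(m,cv2.RETR_EXTERNAL,cv2.CHAIN_APPROX_NONE)
    cs=[c for c in cs if cv2.contourArea(c)>60]
    if not cs: return None
    c=max(cs,key=cv2.contourArea); return c[:,0].astype(float)
def rect(C,c,z,fish):
    w=np.array([onplane(C,p,z,fish)[:2] for p in c],np.float32)
    (x,y),_,_=r=cv2.minAreaRect(w*1000); b=cv2.boxPoints(r)/1000; e=[b[1]-b[0],b[2]-b[1]]
    e.sort(key=np.linalg.norm); a=np.degrees(np.arctan2(e[1][1],e[1][0]))%180
    return np.array([x/1000,y/1000]),np.linalg.norm(e[0]),np.linalg.norm(e[1]),a
E
python3 - <<'E'
from h import *
import pickle
V=pickle.load(open("w.pkl","rb")); V["T"]=(cam("top"),cv2.imread("pics/top0.png")); V["S"]=(cam("scene"),cv2.imread("pics/scene0.png"))
for n,e in EXP.items():
    print(n)
    for k,(C,im) in V.items():
        fish=k in"ABCD"; u=proj(C,e,fish)
        if not(15<u[0]<625 and 15<u[1]<385): continue
        hs=cv2.cvtColor(im,cv2.COLOR_BGR2HSV)[int(u[1]),int(u[0])]
        c=blob(n,C,im,fish)
        print(" ",k,u.round(),hs, "none" if c is None else [np.round(v,4).tolist() for v in rect(C,c,e[2],fish)], None if c is None else len(c))
E
```

```text
bar
  A [384. 244.] [ 30   6 197] [[0.6399, -0.0316], 0.013399999588727951, 0.051600001752376556, 86.54900360107422] 93
  B [390. 118.] [ 90   3 196] [[0.6401, -0.0356], 0.01269999984651804, 0.05689999833703041, 87.85549926757812] 132
  C [251. 231.] [ 45   7 211] [[0.6405, -0.037], 0.012000000104308128, 0.05990000069141388, 86.71890258789062] 121
  D [246. 148.] [ 90   2 222] [[0.6399, -0.0315], 0.01269999984651804, 0.06629999727010727, 87.76339721679688] 138
  T [323. 160.] [ 11  14 150] [[0.5274, -0.056], 0.01080000028014183, 0.04050000011920929, 151.3459930419922] 46
  S [345. 193.] [ 17 125 106] [[0.8374, 0.0132], 0.0658000037074089, 0.17430000007152557, 52.55720138549805] 136
weight
  A [381.  78.] [ 29 118 223] [[0.6334, 0.1638], 0.03669999912381172, 0.04270000010728836, 142.1707000732422] 148
  C [272. 351.] [120  32  16] none None
  D [266. 297.] [ 23 130 222] [[0.6325, 0.1461], 0.04439999908208847, 0.04490000009536743, 117.79640197753906] 133
  T [221. 164.] [ 24 128 160] [[0.6326, 0.1568], 0.04270000010728836, 0.044199999421834946, 90.80740356445312] 105
  S [299. 155.] [ 
[... 1734 characters left out ...]
.5036, -0.223], 0.20229999721050262, 0.29330000281333923, 177.03619384765625] 636
  S [347. 307.] [ 99  16 109] [[0.5143, -0.2021], 0.25540000200271606, 0.32089999318122864, 177.5760040283203] 632
arest
  A [361. 350.] [105  32  16] none None
  B [367. 276.] [ 75   3 146] [[0.6426, -0.2591], 0.03009999915957451, 0.08020000159740448, 170.9403076171875] 131
  C [260.  46.] [ 75   3 153] [[0.6425, -0.2586], 0.03020000085234642, 0.08009999990463257, 171.76809692382812] 160
  T [434. 170.] [ 15   8 123] [[0.6008, -0.2081], 0.1842000037431717, 0.2476000040769577, 66.02469635009766] 403
  S [402. 273.] [100  14 106] [[0.6109, -0.1798], 0.18709999322891235, 0.3158000111579895, 64.54010009765625] 395
```

Run:
```python
from h import *
import pickle
V=pickle.load(open("w.pkl","rb")); V["T"]=(cam("top"),cv2.imread("pics/top0.png"))
for n,ks in [("bar","ABCD"),("awl","ABCD"),("prest","ADT"),("ptray","BC"),("arest","BC")]:
    rs=[]
    for k in ks:
        C,im=V[k];fish=k!="T";c=blob(n,C,im,fish)
        ctr=rect(C,c,EXP[n][2],fish)[0]
        rs.append(ray(C,proj(C,[*ctr,EXP[n][2]],fish),fish))
    p,r=tri(rs);print(n,p.round(4),r.round(4))
def crop(k,p,s=30,f=6):
    C,im=V[k];u=proj(C,p,True).astype(int);y0=max(0,u[1]-s);x0=u[0]-s
    return cv2.resize(im[y0:y0+2*s,x0:x0+2*s],(260,260),interpolation=2)
cv2.imwrite("pics/cr.png",np.hstack([crop("B",EXP["arest"]),crop("C",EXP["arest"],45),crop("A",EXP["weight"])]))
robot.set_gripper(.05)
robot.move_pose([.640,-.034,.20],[180,0,87.3])
g=robot.line_to([.640,-.034,.112],vel=.08,guard=15); print("guard",g)
robot.set_gripper(.0); s=robot.observe(); print(s["gripper_width"],s["gripper_force"],s["tool_pos"],s["ft_force"],s["time"])
```

```text
bar [ 0.6412 -0.0339  0.0572] 0.003
awl [ 0.5184 -0.0507  0.0138] 0.0006
prest [0.4821 0.1905 0.0106] 0.0018
ptray [ 0.4961 -0.2667  0.0155] 0.0003
arest [ 0.6423 -0.2583  0.0095] 0.0
guard False
0.012468353158124897 60.19878029823303 [ 0.64024438 -0.03404483  0.11242715] [ 0.48229795 -0.62427546  1.70253229] 11.7583
```

View pics/cr.png

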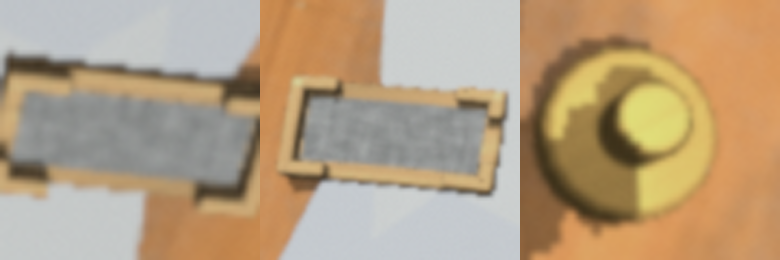

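Bar gripped (width 12.5 mm, 60 N). The crop doesn't settle the notch end of the awl rest, so I'll look closer later. Now lifting the plate and placing it.

Run:
```python
from h import *
P=np.array([.6402,-.034,.1124])
robot.line_to(P+[0,0,.03],vel=.05); s=robot.observe(); print(s["ft_force"].round(1),s["gripper_width"],s["tool_pos"])
robot.line_to(P+[0,0,.09],vel=.12)
robot.line_to([.481,.191,.2024],vel=.2,rotation=[180,0,90.2])
robot.pause(.2)
C=cam("wrist");im=robot.grab_frame("wrist"); cv2.imwrite("pics/wp.png",im)
print(robot.observe()["gripper_width"],robot.observe()["time"])
top=robot.grab_frame("top")
cv2.imwrite("pics/pl.png",np.vstack([cv2.resize(im,None,fx=.75,fy=.75,interpolation=3),cv2.resize(top[180:300,100:300],(480,288),interpolation=2)]))
```

```text
[-0.4 -0.5 -2.9] 0.01269350640732762 [ 0.63992917 -0.03391292  0.14202488]
0.012691920968775961 14.9417
```

View pics/pl.png

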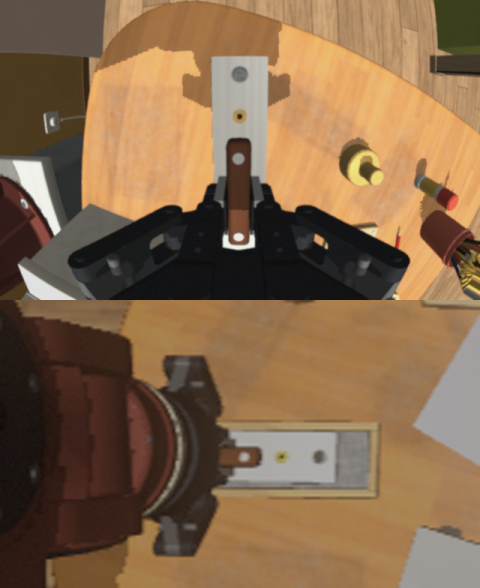

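Plate is held level over the rest. I'll check where its ends lie relative to the gripper.

Run:
```python
from h import *
C=cam("wrist");T=cam("top");z=.1225
for u in [(211.5,57),(267.5,57),(216,140),(265,140)]: print(onplane(C,np.array(u)/.75,z,True).round(4))
for u in [(337,432),(337,482)]: print(onplane(T,(100+u[0]/2.4,180+(u[1]-300)/2.4),z).round(4))
```

```text
[0.4632 0.2779 0.1225]
[0.499  0.278  0.1225]
[0.4655 0.223  0.1225]
[0.4983 0.2231 0.1225]
[0.5011 0.1078 0.1225]
[0.4651 0.1065 0.1225]
```

Run:
```python
from h import *
robot.line_to([.4805,.1903,.115],vel=.12)
g=robot.line_to([.4805,.1903,.090],vel=.03,guard=6); s=robot.observe(); print(g,s["tool_pos"],s["ft_force"].round(1))
robot.set_gripper(.035)
robot.line_to([.4805,.1903,.20],vel=.15)
# back over toward jig/book & tray; look
robot.move_pose([.60,.0,.33],[180,0,-90]); robot.pause(.2)
import pickle
C=cam("wrist");im=robot.grab_frame("wrist");pickle.dump((C,im),open("E.pkl","wb"))
top=robot.grab_frame("top"); print(robot.observe()["time"])
robot.move_pose([.62,-.16,.26],[180,0,-90]); robot.pause(.2)
C2=cam("wrist");im2=robot.grab_frame("wrist");pickle.dump((C2,im2),open("F.pkl","wb"))
m=np.hstack([cv2.resize(im,(400,250),interpolation=3),cv2.resize(im2,(400,250),interpolation=3)])
u=proj(C2,EXP["arest"],True).astype(int); a=cv2.resize(im2[max(0,u[1]-50):u[1]+50,u[0]-65:u[0]+65],(400,308),interpolation=2)
b=cv2.resize(top[180:300,130:286],(400,308),interpolation=2)
cv2.imwrite("pics/m2.png",np.vstack([m,np.hstack([a,b])]))
print(robot.observe()["time"])
```

```text
True [0.48064906 0.19025698 0.09394752] [ 2.3 -0.3  2.7]
20.95
21.9333
```

View pics/m2.png

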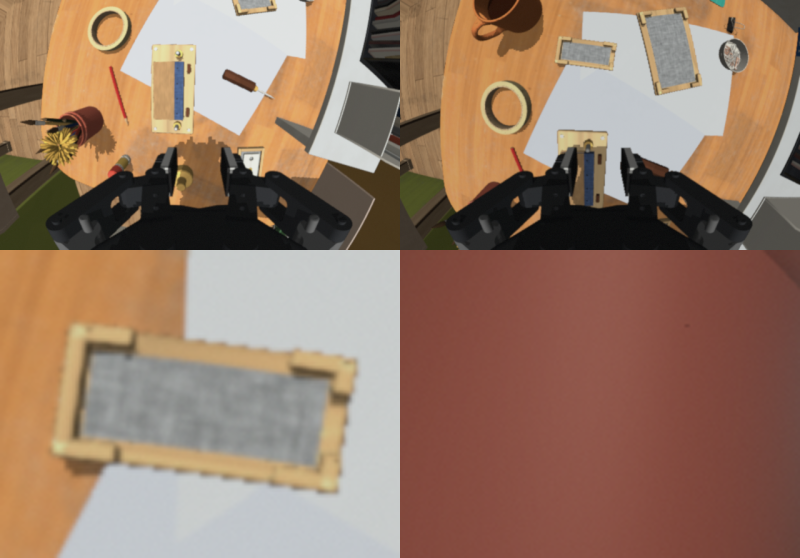

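The notch of the awl rest faces world −x (image right), so its +x points along about 171°. The plate went down to the expected height. Next the book: blue strip plus kraft top.

Run:
```python
from h import *
import pickle
robot.set_gripper(.085)
robot.move_pose([.60,-.12,.33],[180,0,90]); robot.pause(.2)
G=(cam("wrist"),robot.grab_frame("wrist"));pickle.dump(G,open("G.pkl","wb"));cv2.imwrite("pics/G.png",G[1])
E=pickle.load(open("E.pkl","rb"))
for n,(C,im) in (("E",E),("G",G)):
    hs=cv2.cvtColor(im,cv2.COLOR_BGR2HSV)
    for p in [(.652,-.034,.024),(.67,-.034,.024),(.66,0,.024),(.694,-.03,.012)]:
        u=proj(C,p,True).astype(int);print(n,p,u,hs[u[1],u[0]])
    H,S,V=[hs[...,i].astype(int) for i in range(3)]
    roi=np.zeros(H.shape,bool);u=proj(C,(.654,-.034,.024),True).astype(int);roi[max(0,u[1]-80):u[1]+80,u[0]-70:u[0]+70]=1
    kr=hs[tuple(proj(C,(.67,-.034,.024),True).astype(int)[::-1])].astype(int)
    blue=(H>100)&(H<130)&(S>80)&roi
    kraft=(abs(H-kr[0])<4)&(abs(S-kr[1])<30)&(abs(V-kr[2])<30)&roi
    for nm,m in (("blue",blue),("kraft",kraft)):
        m=cv2.morphologyEx(m.astype(np.uint8)*255,cv2.MORPH_OPEN,np.ones((3,3)))
        c=max(cv2.findContours(m,0,1)[0],key=cv2.contourArea)[:,0].astype(float)
        print(n,nm,[np.round(v,4).tolist() for v in rect(C,c,.024,True)])
print(robot.observe()["time"])
```

```text
E (0.652, -0.034, 0.024) [274 142] [ 16 114 204]
E (0.67, -0.034, 0.024) [260 142] [ 16 114 210]
E (0.66, 0, 0.024) [269 169] [ 16 114 202]
E (0.694, -0.03, 0.012) [244 145] [ 21  88 224]
E blue [[0.6386, -0.0293], 0.015200000256299973, 0.11190000176429749, 88.80000305175781]
E kraft [[0.6944, -0.0158], 0.12389999628067017, 0.16850000619888306, 90.65260314941406]
G (0.652, -0.034, 0.024) [361 100] [ 16 117 107]
G (0.67, -0.034, 0.024) [376 100] [ 16 116 145]
G (0.66, 0, 0.024) [368  72] [ 16 117 116]
G (0.694, -0.03, 0.012) [393  98] [ 20  92 188]
G blue [[0.6388, -0.0293], 0.016100000590085983, 0.11320000141859055, 88.44029998779297]
G kraft [[0.6107, 0.0169], 0.05510000139474869, 0.09589999914169312, 78.27729797363281]
25.4167
```

Run:
```python
from h import *
import pickle
C,im=pickle.load(open("F.pkl","rb"))
for n in ("ptray","arest"):
    c=blob(n,C,im,True,rad=110 if n=="ptray" else 75); print(n,[np.round(v,4).tolist() for v in rect(C,c,.008,True)])
robot.set_gripper(.082)
robot.move_pose([.661,-.030,.17],[180,0,88.4])
g=robot.line_to([.661,-.030,.081],vel=.07,guard=12);print(g,robot.observe()["tool_pos"],robot.observe()["ft_force"].round(1))
if not g:
    robot.set_gripper(0); s=robot.observe(); print(s["gripper_width"],s["ft_force"].round(1),s["tool_pos"])
    robot.line_to([.661,-.030,.12],vel=.06); s=robot.observe();print(s["gripper_width"],s["gripper_force"],s["ft_force"].round(1),s["time"])
```

```text
ptray [[0.4948, -0.2701], 0.06989999860525131, 0.12610000371932983, 103.90730285644531]
arest [[0.6424, -0.258], 0.029899999499320984, 0.08060000091791153, 171.41549682617188]
False [ 0.66136194 -0.03008705  0.08163556] [ 1.4 -0.6 -0.4]
0.05847112309701179 [-0.1  0.   5.1] [ 0.66152648 -0.03012829  0.08190394]
0.05819512422828161 64.78311538696289 [-0.1 -0.9 -0.3] 28.9917
```

Run:
```python
from h import *
t=np.array([.495,-.270])
robot.line_to([.661,-.030,.20],vel=.15)
robot.line_to([*t,.20],vel=.2,rotation=[180,0,103.8])
robot.line_to([*t,.10],vel=.12)
g=robot.line_to([*t,.073],vel=.03,guard=5);s=robot.observe();print(g,s["tool_pos"],s["ft_force"].round(1),s["gripper_width"])
robot.set_gripper(.072)
robot.line_to([*t,.20],vel=.15)
robot.set_gripper(.06)
robot.move_pose([.56,.02,.33],[180,0,-90]); robot.pause(.2)
import pickle
C=cam("wrist");im=robot.grab_frame("wrist");pickle.dump((C,im),open("H.pkl","wb"))
top=robot.grab_frame("top");sc=robot.grab_frame("scene");cv2.imwrite("pics/top2.png",top);cv2.imwrite("pics/sc2.png",sc)
cv2.imwrite("pics/m3.png",np.hstack([cv2.resize(im,(400,250),interpolation=3),cv2.resize(top[190:290,390:550],(400,250),interpolation=2)]))
print(robot.observe()["time"])
```

```text
True [ 0.49484281 -0.26985762  0.07783619] [-2.1  0.2  6.3] 0.05832749519300908
36.8917
```

View pics/m3.png

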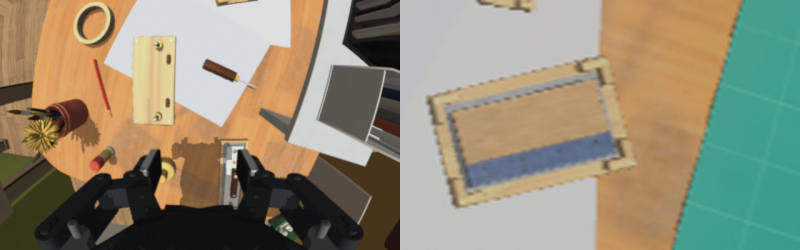

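Book lies inside the stops. Now the weight position, from view A's crop and the top and scene views.

Run:
```python
from h import *
import pickle
V=pickle.load(open("w.pkl","rb"));C,im=V["A"]
u=proj(C,EXP["weight"],True).astype(int);o=np.array([u[0]-30,max(0,u[1]-30)])
print("knob A",onplane(C,o+np.array([132,118])/4.333,.06,True).round(4),"base A",onplane(C,o+np.array([108,133])/4.333,.03,True).round(4))
# knob by brightness: top views with base bottoms
T=cam("top");top=cv2.imread("pics/top2.png")
for n,(Cc,i,f) in {"A":(C,im,True),"D":(*V["D"],True),"T":(T,top,False)}.items():
    c=blob("weight",Cc,i,f,rad=40); (x,y),r=cv2.minEnclosingCircle(c.astype(np.float32))
    hs=cv2.cvtColor(i,cv2.COLOR_BGR2HSV); print(n,(x,y),r,"z.015",onplane(Cc,(x,y),.015,f).round(4))
a=[]
for k in "AD":
    Cc,i=V[k];u=proj(Cc,(.635,.159,.03),True).astype(int);a.append(cv2.resize(i[max(0,u[1]-30):max(0,u[1]-30)+60,u[0]-30:u[0]+30],(260,260),interpolation=2));print(k,u[0]-30,max(0,u[1]-30))
a.append(cv2.resize(top[145:190,202:247],(260,260),interpolation=2))
cv2.imwrite("pics/wt.png",np.hstack(a))
```

```text
knob A [0.6377 0.1649 0.06  ] base A [0.6369 0.1643 0.03  ]
A (374.2974548339844, 77.4493637084961) 19.75588035583496 z.015 [0.6389 0.1664 0.015 ]
D (269.6341552734375, 288.0975646972656) 16.87110710144043 z.015 [0.6406 0.175  0.015 ]Traceback (most recent call last):
  File "<stdin>", line 9, in <module>
AttributeError: 'NoneType' object has no attribute 'astype'
```

Run:
```python
from h import *
T=cam("top"); print("book centre",onplane(T,(444.8,242.8),.02).round(4))
robot.set_gripper(.06)
robot.move_pose([.637,.163,.20],[180,0,90])
g=robot.line_to([.637,.163,.107],vel=.08,guard=12)
print(g,robot.observe()["tool_pos"])
if not g:
    robot.set_gripper(0);s=robot.observe();print(s["gripper_width"],s["ft_force"].round(1))
    robot.line_to([.637,.163,.24],vel=.12);s=robot.observe();print(s["gripper_width"],s["ft_force"].round(1),s["tool_pos"],s["time"])
    C=cam("wrist");im=robot.grab_frame("wrist");cv2.imwrite("pics/wg.png",im)
    print(proj(C,(.637,.163,.24-.107+.06),True), proj(C,(.637,.163,.24-.107+.03),True))
```

```text
book centre [ 0.4953 -0.2739  0.02  ]
False [0.63741394 0.16301476 0.10773891]
0.01830968995280722 [1.6 0.6 1.8]
0.017911427245029036 [ 1.   0.2 -4.3] [0.63657688 0.16296772 0.2388236 ] 42.9917
[320.44666643 278.05474607] [320.1499948 249.0015696]
```

Run:
```python
from h import *
t=np.array([.4952,-.272])
robot.line_to([*t,.24],vel=.2)
robot.line_to([*t,.15],vel=.12)
g=robot.line_to([*t,.115],vel=.03,guard=5);s=robot.observe();print(g,s["tool_pos"],s["ft_force"].round(1))
robot.set_gripper(.05)
robot.line_to([*t,.22],vel=.15)
robot.move_pose([.56,-.02,.33],[180,0,90]);robot.pause(.2)
import pickle
top=robot.grab_frame("top");cv2.imwrite("pics/top3.png",top)
robot.move_pose([.60,-.11,.30],[180,0,-90]);robot.pause(.2)
C=cam("wrist");im=robot.grab_frame("wrist");pickle.dump((C,im),open("I.pkl","wb"))
u=proj(C,(.495,-.271,.03),True).astype(int);print(u)
y0=max(0,u[1]-75);x0=u[0]-75
T=cam("top");b=blob("awl",T,top,False)
print("awl top",[np.round(v,4).tolist() for v in rect(T,b,.014,False)])
cv2.imwrite("pics/m4.png",np.hstack([cv2.resize(im[y0:y0+150,x0:x0+150],(390,390),interpolation=2),cv2.resize(top[190:290,390:490],(390,390),interpolation=2)]))
print(x0,y0,robot.observe()["time"])
```

```text
True [ 0.49531788 -0.27192498  0.12731335] [0.4 0.7 3.5]
[411  36]
awl top [[0.4884, -0.0084], 0.06809999793767929, 0.2281000018119812, 16.454999923706055]
336 0 52.675
```

View pics/m4.png

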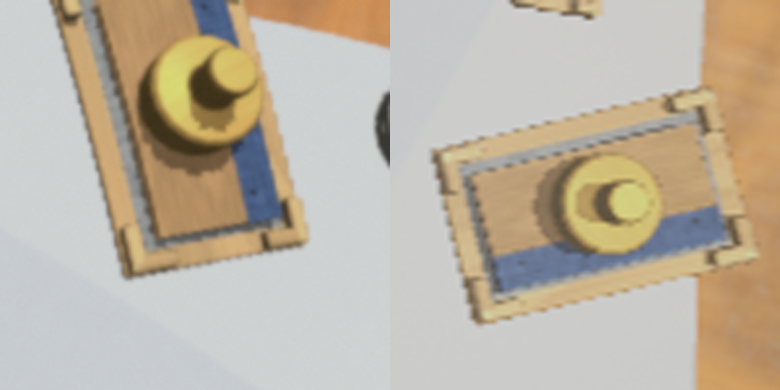

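Weight stands near the book's middle. I'll check the numbers, then grasp the awl.

Run:
```python
from h import *
import pickle
T=cam("top");print("base",onplane(T,(390+220/3.9,190+205/3.9),.05).round(4),"book",onplane(T,(443.3,243.1),.02).round(4))
C,im=pickle.load(open("I.pkl","rb"))
print([np.round(v,4).tolist() for v in rect(C,blob("awl",C,im,True),.014,True)])
p=[.519,-.0505]
robot.set_gripper(.05)
robot.move_pose([*p,.18],[180,0,-23.7])
g=robot.line_to([*p,.0775],vel=.06,guard=10);print(g,robot.observe()["tool_pos"])
if not g:
    robot.set_gripper(0);s=robot.observe();print(s["gripper_width"],s["ft_force"].round(1))
    robot.line_to([*p,.17],vel=.1);s=robot.observe();print(s["gripper_width"],s["gripper_force"],s["time"])
    C=cam("wrist");cv2.imwrite("pics/aw.png",robot.grab_frame("wrist"))
```

```text
base [ 0.495  -0.2694  0.05  ] book [ 0.4947 -0.271   0.02  ]
[[0.5181, -0.0508], 0.020500000566244125, 0.07020000368356705, 156.25100708007812]
False [ 0.51922226 -0.05057673  0.07785467]
0.020319679153480024 [-1.1  0.5  3.5]
0.02036947942147765 58.68858413770795 57.225
```

Run:
```python
from h import *
t=np.array([.6424,-.2583])
robot.line_to([.56,-.12,.22],vel=.2)
robot.line_to([*t,.22],vel=.2,rotation=[180,0,-8.6])
robot.line_to([*t,.12],vel=.12)
g=robot.line_to([*t,.079],vel=.03,guard=5);s=robot.observe();print(g,s["tool_pos"],s["ft_force"].round(1),s["gripper_width"])
if s["tool_pos"][2]<.09:
    robot.set_gripper(.035)
    robot.line_to([*t,.22],vel=.15)
    robot.move_pose([.58,-.06,.30],[180,0,-90]);robot.pause(.3)
    C=cam("wrist");im=robot.grab_frame("wrist")
    robot.goto_joints([30.7,6,5.6,89.6,0,77.5]);robot.pause(.3)
    top=robot.grab_frame("top");sc=robot.grab_frame("scene");cv2.imwrite("pics/top4.png",top);cv2.imwrite("pics/sc4.png",sc)
    u=proj(C,(.642,-.258,.02),True).astype(int);y0=max(0,u[1]-40)
    cv2.imwrite("pics/m5.png",np.vstack([np.hstack([cv2.resize(im[y0:y0+80,u[0]-50:u[0]+70],(400,267),interpolation=2),cv2.resize(sc[240:320,340:460],(400,267),interpolation=2)]),np.hstack([cv2.resize(top[130:230,380:530],(400,267),interpolation=2),cv2.resize(top[215:282,145:270],(400,267),interpolation=2)])]))
print(robot.observe()["time"])
```

```text
Traceback (most recent call last):
plant.IKError: the arm cannot follow that straight line within its joint ranges
```

Run:
```python
from h import *
s=robot.observe();print(s["q"].round(1),s["tool_pos"],s["tcp_rot"].round(1))
for p,y in [((.54,-.08,.2),-23.7),((.56,-.12,.22),-23.7),((.642,-.258,.22),-8.6),((.642,-.258,.085),-8.6)]: print(p,np.round(robot.ik(p,[180,0,y]),1))
```

```text
[ -19.9   -6.7  -21.1   75.7   -0.  -176.2] [ 0.51854169 -0.0503329   0.16906342] [ 1.80e+02  1.00e-01 -2.37e+01]
(0.54, -0.08, 0.2) [ -22.2   -3.1  -14.5   78.7    0.  -178.5]
(0.56, -0.12, 0.22) [-25.2   1.2  -8.1  80.7   0.  178.5]
(0.642, -0.258, 0.22) [-32.7  22.2  15.6  83.3   0.  155.9]
(0.642, -0.258, 0.085) [-32.7  25.8   5.8  70.    0.  155.9]
```

Run:
```python
from h import *
t=np.array([.6424,-.2583])
robot.line_to([.61,-.04,.25],vel=.15)
robot.move_pose([*t,.25],[180,0,-8.6]); print(robot.observe()["gripper_width"],robot.observe()["q"].round(1))
robot.line_to([*t,.12],vel=.12)
g=robot.line_to([*t,.079],vel=.03,guard=5);s=robot.observe();print(g,s["tool_pos"],s["ft_force"].round(1),s["gripper_width"])
if s["tool_pos"][2]<.09:
    robot.set_gripper(.035)
    robot.line_to([*t,.22],vel=.15)
    robot.move_pose([.58,-.06,.30],[180,0,-90]);robot.pause(.3)
    C=cam("wrist");im=robot.grab_frame("wrist")
    robot.goto_joints([30.7,6,5.6,89.6,0,77.5]);robot.pause(.3)
    top=robot.grab_frame("top");sc=robot.grab_frame("scene");cv2.imwrite("pics/top4.png",top);cv2.imwrite("pics/sc4.png",sc)
    u=proj(C,(.642,-.258,.02),True).astype(int);y0=max(0,u[1]-40)
    cv2.imwrite("pics/m5.png",np.vstack([np.hstack([cv2.resize(im[y0:y0+80,u[0]-50:u[0]+70],(400,267),interpolation=2),cv2.resize(sc[240:320,340:460],(400,267),interpolation=2)]),np.hstack([cv2.resize(top[130:230,380:530],(400,267),interpolation=2),cv2.resize(top[215:282,145:270],(400,267),interpolation=2)])]))
print(robot.observe()["time"])
```

```text
0.019963128349838977 [-32.7  22.3  18.7  86.4   0.  155.9]
True [ 0.64225873 -0.25824126  0.08598012] [-1.2 -0.4  4.9] 0.02005983689898782
73.8583
```

View pics/m5.png

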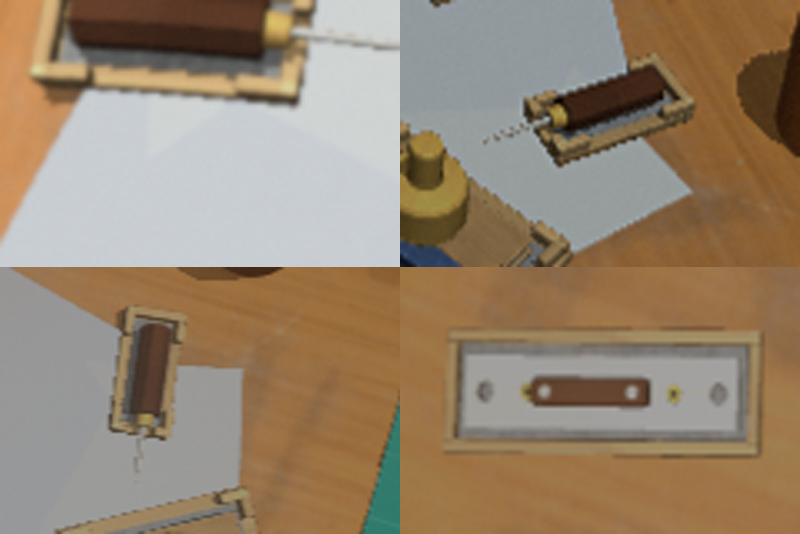

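Awl lies in its rest with the spike out through the notch, and the plate sits flat inside its rim. The book and weight were confirmed earlier and the robot is clear, so I'm handing in.

```bash
python3 -c "
from plant import robot
print(robot.job_done())"
```

```text
the job is handed in; nothing more can be done
None
```

The job is handed in after about 74 s of robot time, and the last pictures show the plate flat in its rest, the book in the press tray with the weight standing on its middle, and the awl in its rest with the spike out through the notch; the interface returned no verdict.

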